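Seat the keyed axle in a skate wheel and hold it down

TASK

Take the keyed axle out of its wooden rack and push it into the hub of the skate wheel clamped in the jig, turning it until its key slips into the keyway, then push on against the spring until its flange lies flat on the hub. A spring in the hub pushes the axle back out, so finish while still holding the axle fully home with the gripper (I will fit the clip from below). Leave the spare wheel, hammer and screwdriver where they lie.

Things in the scene. Friction and masses are not known exactly. Their poses are not given: they have to be found in the camera images.
- axle: Loose keyed axle, about 0.3 kg, hanging upright in the rack by its flange. Origin: centre of the flange's underside, z up. Flange: steel disc 56 mm across, 6 mm thick (z 0 to 6). The key is on the axle's +x side; a 10 mm wide tab on the flange rim, out to 37 mm from the axis, points along +x as well and shows from above where the key is.
- axle_grip (a point): Grip point: middle of the black block on the flange, 28 mm above the axle's origin. The block is 36 mm (axle x) by 20 mm (axle y), z 6 to 50 mm: pinch its 20 mm width, fingers closing along the axle's y. Axes as the axle's.
- axle_tip (a point): Lower end of the axle, 40 mm below its origin, axes as the axle's. Below the flange the shaft is round, 22 mm thick, its last 7 mm tapering to 10 mm. The key is a rib 8 mm wide (y) on the shaft's +x side, out to 19 mm from the axis, from the flange down to z -26 mm: 14 mm of plain shaft lead the key.
- rack: Fixed block of wood 110 x 110 x 50 mm high with a 46 mm round hole through its middle, in which the axle hangs (flange on the rack's top). Origin: centre of its underside, on the table.
- jig: Fixed wooden stand 150 x 150 mm, 40 mm high, with four 30 mm steel pins at radius 70 mm (on the diagonals) around the wheel. Origin: centre of its underside, on the table. The keyway is not aligned with it.
- wheel: Skate wheel clamped flat and immovable on the jig, 124 mm across, cream tyre, aluminium hub. Origin: centre of its underside (40 mm above the table), z up. Hub top flat, 45 mm above the origin (tyre 2 mm lower). Round bore 24 mm wide; the keyway is a slot 10 mm wide from the bore along the wheel's +x, out to 21 mm from the axis, all the way down. When home the axle's +x lies along the wheel's +x.
- bore (a point): Centre of the bore's mouth, level with the hub's top (45 mm above the wheel's origin); axes as the wheel's.
- plunger (a joint): Spring plunger (18 mm disc) inside the bore, how far it is pushed down in m: 0 at rest, with its top 30 mm below the hub's top; about 0.010 when the axle is home; stop at 0.014. The spring pushes up with about 6 N at first and 13 N when the axle is home; it lifts a released axle about 10 mm.
- spare_wheel: Bystander: loose skate wheel lying flat, 76 mm across, 24 mm high. Origin: centre of its underside.
- hammer: Bystander: hammer lying on the table beyond the work, roughly along y.
- screwdriver: Bystander: screwdriver lying on the table beyond the work, roughly along y.
Not all that is in view belongs to the job. What is meant by the axle is not blue, and is the smaller of those in its own colour.

How it is judged:
By the outcome, as a careful person would: the job done as asked, in the order asked, and still so for the second after the job is handed in, while the arm keeps its last pose, push and grip.
It also fails if it takes over 48 s, if anything falls off the work surface, if the arm or the gripper's body presses on something with over 40 N, if the wrist force passes 120 N, or if a joint passes its speed limit or range.

ROBOT

A 6-joint arm with a two-finger parallel gripper is mounted at the origin on the work surface. World frame = base frame: x ahead of the robot, y to its left, z up, the work surface at z = 0. Lengths are in m, angles in rad, forces in N, time in s.
With the tool pointing down it reaches from about 0.35 to 0.975 m from the base axis. Payload 7.1 kg.
Tool frame: the origin (TCP) lies midway between the tips of the shut fingers; the grasp point (between the pads) lies ctrl.grip_depth behind it (ctrl.grip_depth is the distance from the TCP to the grasp point, in m); z points along the fingers, y is the line along which they close (so a half turn about z gives the same grasp; the last joint's range is limited). The gripper opens to 88 mm and grips with 3 to 60 N. Pads are 20 mm wide; open, the fingers measure 115 mm over their backs; the gripper's body (75 mm by 178 mm) begins 61 mm behind the grasp point.
Start: joints at [-1.133, 0.423, 1.63, -0, 1.089, -0.019], TCP at [0.276, -0.561, 0.223] pointing down, gripper open.
Joint ranges: [-3, 3], [-0.9, 2.11], [0.09, 2.58], [-1.31, 4.45], [0.11, 2.69], [-2.54, 2.54]. Speed limits (rad/s): [2.39, 2.39, 3.01, 3.14, 3.14, 3.14].

INTERFACE

Orientations are given as a unit quaternion [x, y, z, w].
In Python, from workcell import ctrl gives the robot as it stands.
- The arm moves only by the tool arm_command, never from a script. Its argument "moves" is one flat list of numbers, 6 for each row, row after row: the shift along the tool's x, y, z in mm, then the turn, a rotation vector about the tool's x, y, z in degrees. In form: [x, y, z, ax, ay, az, x, y, z, ax, ay, az, ...]. A call has 1 to 12 rows; each row is the pose to reach, as a shift and turn from the pose commanded when the call began, along the tool's axes at that moment; what a row does not reach only later rows make up. A row lasts 1/10 s, in which the tool goes at most 50 mm and 8.59 degrees, less where a joint would pass 70% of its speed; a pose out of reach is approached as far as the arm can. A call with a gripper value outside its range is refused whole. "hand" is the closure, from 0 (fully open) to 1 (shut), set as the call begins (left out, the last holds). The fingers move at their own pace and stop on an object; "force" is the grip in N (left out, the last holds). Time passes only in rows, so rows that repeat a pose let the fingers close. It gives the time, the measured TCP pose, the force, the opening and the grip force at its end, in the units of the state.
- ctrl.get_state(): the state, without advancing time (a new reading comes with each control period).
- ctrl.camera(name): name is "scene" or "top" or "wrist"; returns (picture, depth): 384x512x3 uint8, blue, green, red; 384x512 float32, m along the optical axis (not along the pixel's ray), 0 where there is no reading.
- ctrl.calibration(name): a dict with "vfov" (degrees; the focal length in pixels is half the picture's height over the tangent of half this angle, whatever the lens; pixels are square), "cx", "cy" (the principal point, pixels), "rvec" (rotation vector, rad) and "tvec" (3), from world to camera coordinates, as OpenCV has them; the wrist camera has in their place "hand_eye" (4x4, takes a point from camera to tool coordinates, whose origin is the TCP and whose axes are the flange's). Camera axes: x right, y down, z forward; pixel columns grow to the right and rows downward; lengths in m; the calibration is good to about 2 mm. A picture is of the moment at which its call begins: read the wrist's pose just before it. calibration takes no time and is no camera call.
- ctrl.finish_job(): hands the job in; it is judged then, once.
Trained networks look in the newest picture that a camera, given by its name, has taken for a name from the list of things; names that differ only in an ending like _2 or _b are one class to them, and where a whole thing is asked for, a point or a joint stands for the part that bears it (a point fixed in the world has none). Each returns a list of dicts, best first, with "confidence" (0 to 1); they miss things now and then, are a little off and sometimes report something else, mostly with a low value. They report only what shows in the picture. A call takes as long as a camera call. They do not tell look-alikes from the thing itself.
- ctrl.boxes_of(camera, target): "rect" ([centre column, centre row, width, height] in pixels, round what is visible of it).
- ctrl.outline_of(camera, target): "mask" (384x512 bool, what is visible of it) and "rect" ([centre column, centre row, width, height] in pixels, round what is visible of it).
The state is a dict: "time": time; "qpos": joint angles; "dq": joint speeds; "joint_efforts": joint torques, N m; "tcp_pos": TCP position; "tool_rot": TCP orientation; "contact_force": force on the tool from outside, world axes, zero at the start; "wrist_torque": the same for the moment, N m; "finger_gap": finger opening in m; "grasp_force": force on a finger pad.
Only numpy, scipy, OpenCV 4.12 (cv2) and the standard library are available. Lean on these libraries where they do the work, as an engineer would, in place of code of your own. Each camera call takes 0.05 s, during which the arm holds its last target. There are 200 camera calls.

## Working session

There is one attempt and no reset: what is moved stays moved. The work goes in short steps, Python scripts to look and compute and a tool call to move; the robot and the scene stay as the last step left them, time stands still between calls to the robot, and variables do not carry over. Pictures are saved under pics/ and viewed, at most 10 in all, crops included, and the job is handed in when it is done.

Besides the shell and the picture viewer there is one more tool, called after ">>>" by a JSON object that holds its "fn" and its "kwargs", one argument or row to a line. arm_command: Moves the arm, as the interface text tells. Its arguments: {"type":"object","properties":{"moves":{"type":"array"},"hand":{"type":"number"},"force":{"type":"number"}},"required":["moves"]}

```bash
ls; mkdir -p pics; cat > h.py <<'E'
import numpy as np, cv2
from scipy.spatial.transform import Rotation as R
from workcell import ctrl
def cam(name):
    s=ctrl.get_state(); im,d=ctrl.camera(name); c=ctrl.calibration(name)
    f=192/np.tan(np.radians(c["vfov"])/2)
    if "hand_eye" in c:
        T=np.eye(4); T[:3,:3]=R.from_quat(s["tool_rot"]).as_matrix(); T[:3,3]=s["tcp_pos"]; T=T@np.array(c["hand_eye"])
    else:
        T=np.eye(4); T[:3,:3]=cv2.Rodrigues(np.array(c["rvec"],float))[0]; T[:3,3]=np.ravel(c["tvec"]); T=np.linalg.inv(T)
    v,u=np.mgrid[:384,:512]
    P=np.stack([(u-c["cx"])/f*d,(v-c["cy"])/f*d,d],-1)@T[:3,:3].T+T[:3,3]
    P[d==0]=np.nan
    return im,d,P,T,f,c
E
python3 - <<'E'
from h import *
s=ctrl.get_state(); print(s, ctrl.grip_depth)
ims=[]
for n in("scene","top"):
    im,d,P,T,f,c=cam(n); np.save(n+"P.npy",P); ims.append(im)
    cv2.imwrite(f"pics/{n}.png",cv2.resize(im,None,fx=1.5,fy=1.5))
    print(n,c)
    for t in("axle","rack","jig","wheel","spare_wheel"):
        for o in ctrl.outline_of(n,t)[:4]:
            print(n,t,round(o["confidence"],2),np.round(o["rect"]),np.round(np.nanmedian(P[o["mask"]],0),3),np.round(np.nanpercentile(P[o["mask"]][:,2],98),3))
E
```

```text
pics
{'time': 0.0, 'qpos': array([-1.13299550e+00,  4.23867992e-01,  1.63069268e+00,  1.49448047e-05,
        1.08858945e+00, -1.90031589e-02]), 'dq': array([ 5.81163680e-04, -1.00048737e-03,  5.33443302e-06,  1.30265038e-03,
       -1.83295207e-03, -3.93063996e-04]), 'joint_efforts': array([-1.48023231e-03, -5.44629729e+01, -2.73663390e+01,  6.43768511e-02,
        2.28561735e-02, -9.52545997e-05]), 'tcp_pos': array([ 0.27546367, -0.56039688,  0.22188369]), 'tool_rot': array([ 9.74029952e-01,  2.26417859e-01, -1.55404111e-04, -7.63100355e-04]), 'contact_force': array([-0.2995673 , -0.57357123, -0.30550269]), 'wrist_torque': array([-0.04433802,  0.0020409 , -0.01468451]), 'grasp_force': 0.0, 'finger_gap': 0.08761725435780696} 0.0187
scene {'vfov': 53.90144486292211, 'cx': 250.7284704393709, 'cy': 187.8633291804999, 'rvec': array([ 1.97985352,  1.65280246, -0.55843812]), 'tvec': array([-0.15942477, -0.40611445,  1.17827301])}
scene axle 0.84 [382. 159.  38.  50.] [0.572 0.339 0.074] 0.127
scene axle 0.84 [306. 128.  26.  30.] [0.422 0.224 0.052] 0.091
scene axle 0.67 [309. 164.  22.  
[... 501 characters left out ...]
'vfov': 55.44577457729669, 'cx': 260.7581544095755, 'cy': 188.3174480861719, 'rvec': array([ 2.13985871, -2.09067321,  0.20981095]), 'tvec': array([0.05364198, 0.61943653, 0.90653856])}
top axle 0.95 [155. 208.  26.  31.] [0.559 0.339 0.067] 0.128
top axle 0.64 [199. 266.  28.  23.] [0.415 0.226 0.047] 0.092
top rack 0.8 [214. 219.  43.  43.] [0.529 0.191 0.05 ] 0.053
top rack 0.41 [383. 219.  48.  47.] [ 0.544 -0.242  0.083] 0.088
top jig 0.84 [376. 222.  74.  63.] [ 0.526 -0.205  0.04 ] 0.072
top jig 0.45 [383. 216.  53.  53.] [ 0.545 -0.242  0.083] 0.088
top wheel 0.9 [382. 220.  47.  49.] [ 0.545 -0.242  0.083] 0.088
top spare_wheel 0.82 [292. 131.  29.  28.] [ 0.789 -0.017  0.023] 0.028
```

View pics/scene.png

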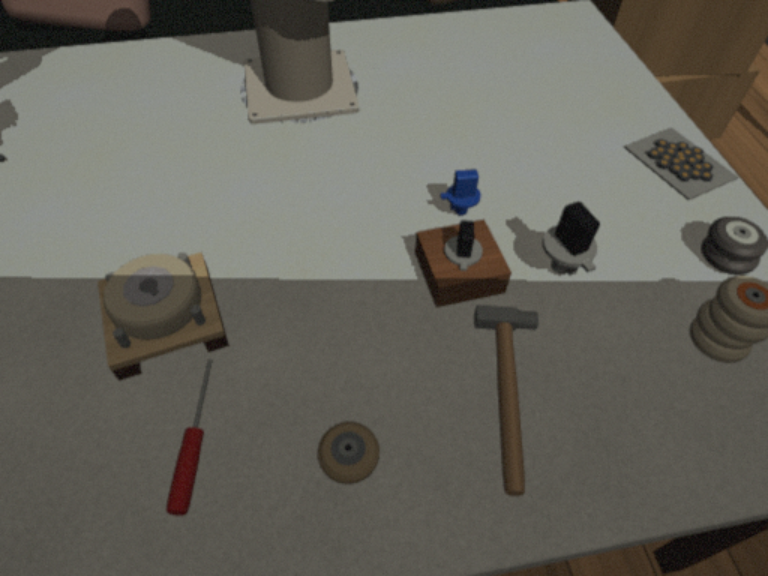

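View pics/top.png

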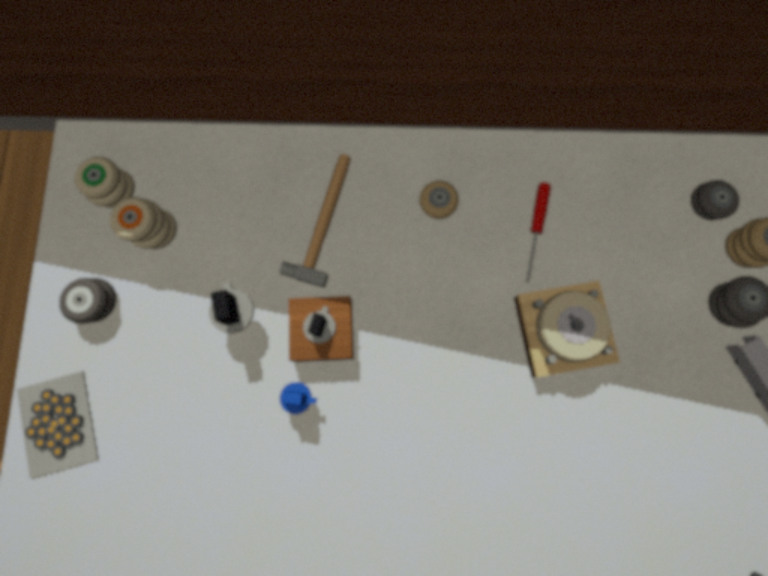

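The target axle is the small grey one in the rack, at about (463,240) in the scene view and (319,326) in the top view. The blue one and the larger grey one are decoys. The wheel in the jig is at about (576,325) in the top view, and its keyway is visible.

```bash
cat >> h.py <<'E'
def rel(pos,yaw=None,s=None):
    "shift (mm) and turn (deg) in tool axes to reach tcp pos, pointing down, tool x at yaw deg (world)"
    s=s or ctrl.get_state(); r=R.from_quat(s["tool_rot"])
    M=r.as_matrix()
    if yaw is None: yaw=np.degrees(np.arctan2(M[1,0],M[0,0]))
    a=np.radians(yaw); x=np.array([np.cos(a),np.sin(a),0]); z=np.array([0,0,-1.]); G=R.from_matrix(np.stack([x,np.cross(z,x),z],1))
    return np.round(r.inv().apply(np.array(pos)-s["tcp_pos"])*1000,1),np.round(np.degrees((r.inv()*G).as_rotvec()),2),round(float(yaw),2)
E
python3 - <<'E'
from h import *
print(np.round(ctrl.calibration("wrist")["hand_eye"],3),ctrl.calibration("wrist")["vfov"])
for n in("top",):
    P=np.load(n+"P.npy")
    # hub top z~.085 ; axle flange/block
    for o in [((383,216),30)]:
        m=(abs(P[...,2]-.085)<.006)&(abs(P[...,0]-.545)<.1)&(abs(P[...,1]+.242)<.1)
        print(np.nanmean(P[m],0), (np.nanmin(P[m],0)+np.nanmax(P[m],0))/2)
    m=(abs(P[...,2]-.1)<.008)&(abs(P[...,0]-.545)<.06)&(abs(P[...,1]-.188)<.06)
    print(np.nanmean(P[m],0))
print(rel((.49,-.24,.30)))
print(rel((.49,-.24,.30),0))
E
```

```text
[[ 0.001 -0.965 -0.263  0.073]
 [ 1.     0.001  0.001 -0.   ]
 [-0.001 -0.263  0.965 -0.162]
 [ 0.     0.     0.     1.   ]] 66.42388631402098
[ 0.54668259 -0.24596638  0.08351443] [ 0.54743558 -0.24670897  0.0843212 ]
[0.53720867 0.19333014 0.09937804]
(array([ 333.9, -193.5,  -77.3]), array([-0., -0.,  0.]), 26.17)
(array([ 333.9, -193.5,  -77.3]), array([-0.  , -0.  , 26.17]), 0.0)
```

```bash
python3 -c "
from h import *
print(rel((.535,-.245,.25),0))"
```

```text
(array([ 372.1, -169.1,  -27.3]), array([-0.  , -0.  , 26.17]), 0.0)
```

>>> {"fn": "arm_command", "kwargs": {
  "moves": [46,-21,-4,0,0,4,93,-42,-7,0,0,8,140,-63,-11,0,0,12,186,-84,-14,0,0,16,232,-105,-17,0,0,20,279,-126,-20,0,0,24,325,-147,-24,0,0,26,372,-169,-27,0,0,26.2,372,-169,-27,0,0,26.2,372,-169,-27,0,0,26.2,372,-169,-27,0,0,26.2]
}}

```text
time: 1.7
tcp_pos: [0.5344, -0.2457, 0.2495]
tool_rot: [1.0, -0.0, -0.0, 0.0]
contact_force: [-0.0, -0.8, -0.7]
finger_gap: 0.0877
grasp_force: 0.0
```

```bash
python3 - <<'E'
from h import *
im,d,P,T,f,c=cam("wrist"); np.save("w1.npy",P); cv2.imwrite("pics/w1.png",im); cv2.imwrite("w1.png",im)
print(ctrl.get_state()["tcp_pos"],ctrl.get_state()["time"])
m=(abs(P[...,2]-.085)<.004)&(np.hypot(P[...,0]-.545,P[...,1]+.245)<.1)
print(m.sum(),(np.nanmin(P[m],0)+np.nanmax(P[m],0))/2)
print(np.nanmedian(P[m],0))
# low-depth points inside hub
rr=np.hypot(P[...,0]-.545,P[...,1]+.245)
b=(P[...,2]<.075)&(rr<.04); print(b.sum(),np.nanmean(P[b],0))
E
```

```text
[ 0.53406677 -0.24615321  0.24944974] 1.75
7628 [ 0.54976834 -0.2469088   0.0842548 ]
[ 0.55221911 -0.24777952  0.08341626]
384 [ 0.54599594 -0.24558928  0.04542755]
```

View pics/w1.png

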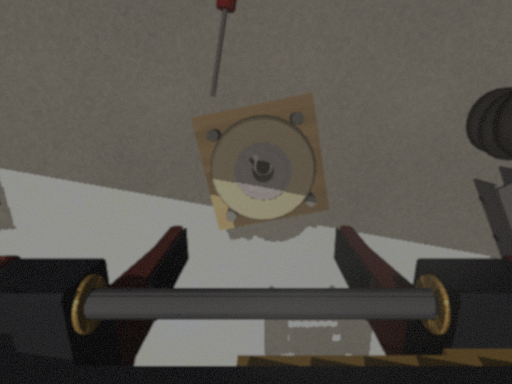

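Jig in the centre, bore near (263,172), keyway running up and left to about (253,160). I'll rectify the hub plane to measure it.

```bash
cat >> h.py <<'E'
def rectify(im,T,f,c,cx,cy,z,half=.05,n=500):
    "top-down view of plane z; right = +x world, up = +y"
    g=np.linspace(-half,half,n); X,Y=np.meshgrid(cx+g,cy-g)
    Q=(np.stack([X,Y,np.full_like(X,z)],-1)-T[:3,3])@T[:3,:3]
    return cv2.remap(im,(Q[...,0]/Q[...,2]*f+c["cx"]).astype("f4"),(Q[...,1]/Q[...,2]*f+c["cy"]).astype("f4"),cv2.INTER_CUBIC)
E
python3 - <<'E'
from h import *
im,d,P,T,f,c=cam("wrist")
r=rectify(im,T,f,c,.546,-.246,.085); r=cv2.convertScaleAbs(r,alpha=1.6)
for k in range(0,500,50): cv2.line(r,(k,0),(k,8),(0,0,255),1); cv2.line(r,(0,k),(8,k),(0,0,255),1)
cv2.circle(r,(250,250),2,(0,255,0),-1)
cv2.imwrite("pics/r1.png",r)
m=(P[...,2]>.0795)&(P[...,2]<.09)&(np.hypot(P[...,0]-.546,P[...,1]+.246)<.075)
pts=P[m][:,:2]; (x,y),rad=cv2.minEnclosingCircle(pts.astype("f4")); print(x,y,rad)
E
```

```text
0.5494548678398132 -0.24735499918460846 0.05974148213863373
```

View pics/r1.png

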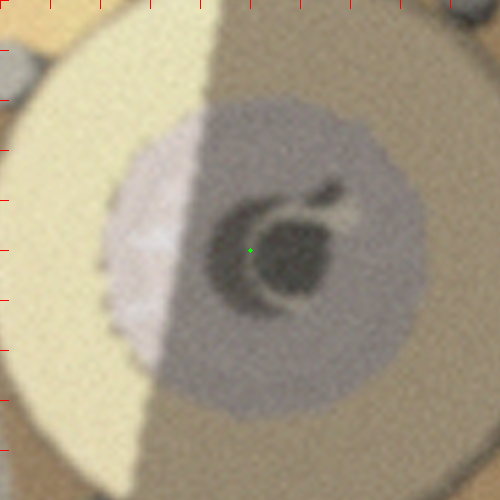

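Hub and bore centre come out near (0.549, -0.2475), which agrees with the tyre fit. The keyway is at about 35°. One closer look should tighten that angle.

>>> {"fn": "arm_command", "kwargs": {
  "moves": [4,1,40,0,0,0,8,1,80,0,0,0,8,1,110,0,0,0,8,1,110,0,0,0,8,1,110,0,0,0]
}}

```text
time: 2.3
tcp_pos: [0.5424, -0.2472, 0.1399]
tool_rot: [1.0, -0.001, -0.0, -0.0]
contact_force: [0.7, -0.3, 0.1]
finger_gap: 0.088
grasp_force: 0.0
```

```bash
python3 - <<'E'
from h import *
im,d,P,T,f,c=cam("wrist")
m=(P[...,2]>.0795)&(P[...,2]<.09)&(np.hypot(P[...,0]-.549,P[...,1]+.247)<.075)
(x,y),rad=cv2.minEnclosingCircle(P[m][:,:2].astype("f4")); print(x,y,rad, np.nanmedian(P[m][:,2]))
r=rectify(im,T,f,c,.5492,-.2475,.085,.03,600); r=cv2.convertScaleAbs(r,alpha=1.8)
for a in (25,30,35,40,45):
    p=[(int(300+10*k*np.cos(np.radians(a))),int(300-10*k*np.sin(np.radians(a)))) for k in (21.5,26)]; cv2.line(r,*p,(0,0,255),1)
cv2.circle(r,(300,300),120,(0,255,0),1); cv2.circle(r,(300,300),210,(0,255,0),1)
cv2.imwrite("pics/r2.png",r); print(ctrl.get_state()["tcp_pos"])
# depth-based slot: points below hub at r 13..21
rr=np.hypot(P[...,0]-.5493,P[...,1]+.2475)
E
```

```text
0.5493542551994324 -0.24734048545360565 0.059555817395448685 0.08330878462193034
[ 0.54336302 -0.24737667  0.14101938]
```

View pics/r2.png

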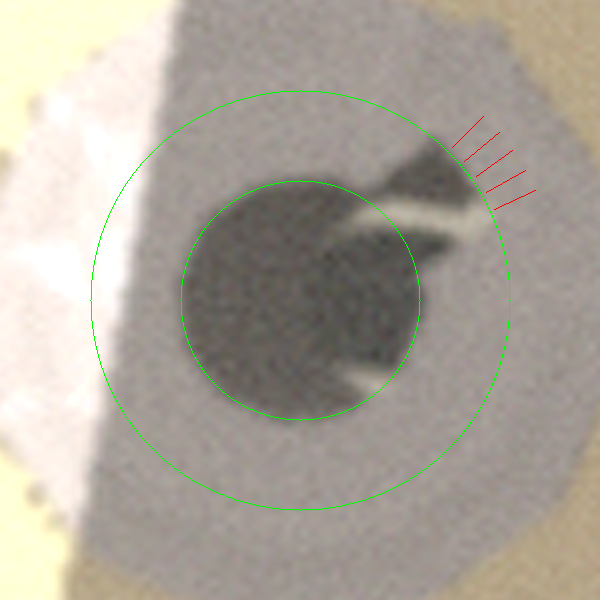

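The bore circle fits at (0.5492, -0.2475). The slot corner at (437,138) puts the keyway at about 36°. Next I go to the axle.

>>> {"fn": "arm_command", "kwargs": {
  "moves": [0,-20,-40,0,0,0,0,-60,-60,0,0,0,0,-105,-60,0,0,0,0,-150,-60,0,0,0,0,-200,-60,0,0,0,0,-250,-60,0,0,0,0,-300,-60,0,0,0,0,-350,-60,0,0,0,0,-400,-60,0,0,0,0,-435,-60,0,0,0,0,-435,-60,0,0,0,0,-435,-60,0,0,0]
}}

```text
time: 3.55
tcp_pos: [0.5439, 0.1893, 0.2015]
tool_rot: [1.0, 0.001, 0.001, -0.0]
contact_force: [-0.1, -0.6, -0.4]
finger_gap: 0.088
grasp_force: 0.0
```

```bash
python3 - <<'E'
from h import *
im,d,P,T,f,c=cam("wrist")
m=(P[...,2]>.094)&(P[...,2]<.105)&(np.hypot(P[...,0]-.54,P[...,1]-.19)<.05)
p=P[m]; print(m.sum(),p.mean(0)); q=cv2.minAreaRect((p[:,:2]*1000).astype("f4")); print("block top",q)
fl=(P[...,2]>.052)&(P[...,2]<.062)&(np.hypot(P[...,0]-.54,P[...,1]-.19)<.045)
print(np.nanmedian(P[fl],0),fl.sum())
bx,by=q[0][0]/1000,q[0][1]/1000
r=rectify(im,T,f,c,bx,by,.056,.05,600); r=cv2.convertScaleAbs(r,alpha=1.5)
cv2.circle(r,(300,300),168,(0,255,0),1); cv2.circle(r,(300,300),222,(0,255,0),1)
for a in range(-40,11,10):
    s=[(int(300+6*k*np.cos(np.radians(a))),int(300-6*k*np.sin(np.radians(a)))) for k in (37,42)]; cv2.line(r,*s,(0,0,255),1)
cv2.imwrite("pics/r3.png",r); s=ctrl.get_state(); print(s["tcp_pos"],s["time"])
E
```

```text
772 [0.54000459 0.19412506 0.09960738]
block top ((538.6740112304688, 194.3055877685547), (19.97861671447754, 36.067264556884766), 75.17481994628906)
[0.54593016 0.19120105 0.0560884 ] 1272
[0.54375658 0.18839291 0.20116907] 3.6
```

View pics/r3.png

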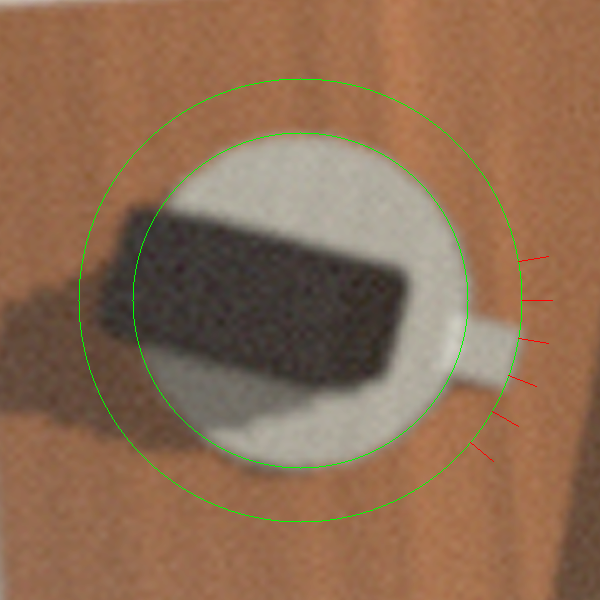

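Block top measures 20 x 36 mm, centre (0.5387, 0.1943), angle -15°. The tab at (485,350) agrees with that.

>>> {"fn": "arm_command", "kwargs": {
  "moves": [-2,-3,0,0,0,8,-5,-6,20,0,0,15,-5,-6,60,0,0,15,-5,-6,100,0,0,15,-5,-6,125,0,0,15,-5,-6,139,0,0,15,-5,-6,139,0,0,15,-5,-6,139,0,0,15]
}}

```text
time: 4.4
tcp_pos: [0.5392, 0.1944, 0.0617]
tool_rot: [0.991, -0.131, 0.001, -0.0]
contact_force: [-0.2, 0.8, 0.3]
finger_gap: 0.0879
grasp_force: 0.0
```

>>> {"fn": "arm_command", "kwargs": {
  "moves": [0,0,0,0,0,0,0,0,0,0,0,0,0,0,0,0,0,0,0,0,0,0,0,0,0,0,0,0,0,0,0,0,0,0,0,0,0,0,0,0,0,0,0,0,0,0,0,0],
  "hand": 1,
  "force": 50
}}

```text
time: 5.2
tcp_pos: [0.5382, 0.1949, 0.0606]
tool_rot: [0.991, -0.131, -0.0, 0.0]
contact_force: [-0.3, -0.5, 1.0]
finger_gap: 0.0274
grasp_force: 0.0
```

>>> {"fn": "arm_command", "kwargs": {
  "moves": [0,0,0,0,0,0,0,0,0,0,0,0,0,0,0,0,0,0,0,0,0,0,0,0]
}}

```text
time: 5.6
tcp_pos: [0.5381, 0.1947, 0.0606]
tool_rot: [0.991, -0.131, -0.0, 0.0]
contact_force: [-0.9, -2.0, 0.4]
finger_gap: 0.0198
grasp_force: 50.0
```

>>> {"fn": "arm_command", "kwargs": {
  "moves": [0,0,-15,0,0,0,0,0,-40,0,0,0,0,0,-80,0,0,0,0,0,-120,0,0,0,0,0,-150,0,0,0,0,0,-150,0,0,0,0,0,-150,0,0,0]
}}

```text
time: 6.3
tcp_pos: [0.5381, 0.1949, 0.2112]
tool_rot: [0.991, -0.131, 0.0, -0.0]
contact_force: [-0.5, 0.5, -2.0]
finger_gap: 0.0196
grasp_force: 50.0
```

```bash
python3 - <<'E'
from h import *
im,d,P,T,f,c=cam("wrist"); s=ctrl.get_state(); t=s["tcp_pos"]
# block top expected z = tcp + .0187 grasp +~.019
b=(im.max(2)<70)
q=R.from_quat(s["tool_rot"]).inv().apply((P-t).reshape(-1,3)).reshape(P.shape)*1000
near=(abs(q[...,1])<45)&(abs(q[...,0])<45)
fl=near&(q[...,2]>-2)&(q[...,2]<14)
print("flange pts in tool",fl.sum(),np.nanpercentile(q[fl],[2,50,98],axis=0).round(1))
print(s["contact_force"],s["finger_gap"],s["grasp_force"],t)
cv2.imwrite("pics/w4.png",im)
print("to bore",rel((.5492,-.2475,.210),36),rel((.5492,-.2475,.210)))
E
```

```text
flange pts in tool 2382 [[ -2.2 -27.4   1.6]
 [ 19.3  -1.5   3.3]
 [ 38.   24.9   7. ]]
[-0.26860083 -1.25330647 -3.15928089] 0.019706080606150454 49.999242424964905 [0.5372969  0.19463092 0.20987197]
to bore (array([126.1, 423.9,   0. ]), array([ 1.000e-02,  8.000e-02, -5.103e+01]), 36.0) (array([126.1, 423.9,   0. ]), array([0.04, 0.07, 0.  ]), -15.03)
```

View pics/w4.png

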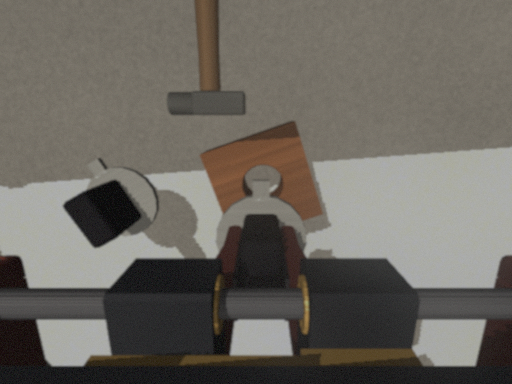

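The axle is held with the tab along tool +x. Carrying it to above the bore.

>>> {"fn": "arm_command", "kwargs": {
  "moves": [6,21,0,0,0,-2,16,55,0,0,0,-8,28,95,0,0,0,-15,41,138,0,0,0,-22,54,182,0,0,0,-29,67,226,0,0,0,-36,80,270,0,0,0,-43,93,314,0,0,0,-49,106,356,0,0,0,-51,117,395,0,0,0,-51,126,424,0,0,0,-51,126,424,0,0,0,-51]
}}

```text
time: 7.55
tcp_pos: [0.5488, -0.2505, 0.2082]
tool_rot: [0.952, 0.307, -0.001, -0.001]
contact_force: [-0.2, 0.8, -2.7]
finger_gap: 0.0199
grasp_force: 50.0
```

```bash
python3 - <<'E'
from h import *
for i in range(3):
    im,d,P,T,f,c=cam("wrist"); s=ctrl.get_state(); print(s["time"],s["tcp_pos"],s["contact_force"],rel((.5492,-.2475,.140),36))
m=(P[...,2]>.081)&(P[...,2]<.087)&(np.hypot(P[...,0]-.5492,P[...,1]+.2475)<.07)
p=P[m][:,:2]; r=np.hypot(*(p-[.5492,-.2475]).T)
p=p[r>.05]
A=np.c_[2*p,np.ones(len(p))]
(x,y),rad=cv2.minEnclosingCircle(p.astype("f4")); print(x,y,rad)
cv2.imwrite("pics/w5.png",im)
E
```

```text
7.6 [ 0.54857919 -0.24850224  0.20816158] [-0.06344142  0.59420189 -3.50822996] (array([ 1.2, -0.2, 68.2]), array([-0.2 ,  0.11, -0.2 ]), 36.0)
7.65 [ 0.54862406 -0.24721772  0.20837293] [-0.49279781  0.15960586 -2.28591985] (array([ 0.4,  0.8, 68.4]), array([-0.22,  0.1 , -0.12]), 36.0)
7.7 [ 0.54883678 -0.24649901  0.20875132] [-0.91021526  0.00621094 -2.7223526 ] (array([-0.2,  1.3, 68.7]), array([-0.2 ,  0.09, -0.05]), 36.0)
0.5493744015693665 -0.24718084931373596 0.05877469480037689
```

View pics/w5.png

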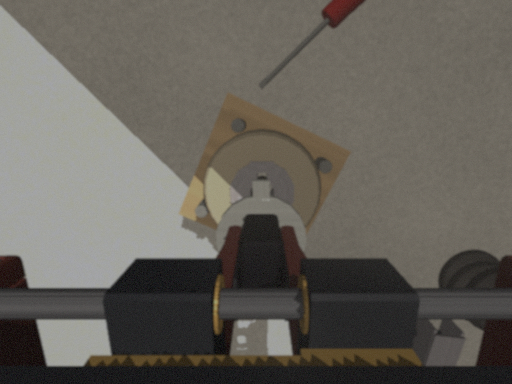

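The slot end shows at (262,175) directly ahead of the tab at (262,188), so the axle is aligned. Descending in steps.

>>> {"fn": "arm_command", "kwargs": {
  "moves": [0,0.5,25,0,0,0,0,0.5,50,0,0,0,0,0.5,64,0,0,0,0,0.5,67,0,0,0,0,0.5,69,0,0,0,0,0.5,71,0,0,0,0,0.5,73,0,0,0,0,0.5,75,0,0,0,0,0.5,77,0,0,0,0,0.5,79,0,0,0]
}}

```text
time: 8.7
tcp_pos: [0.5504, -0.2478, 0.1318]
tool_rot: [0.951, 0.309, 0.0, 0.0]
contact_force: [0.8, 0.6, -2.2]
finger_gap: 0.0199
grasp_force: 50.0
```

```bash
cat > st.py <<'E'
from h import *
S=[]
for i in range(4):
    ctrl.camera("wrist"); s=ctrl.get_state(); S.append(np.r_[s["tcp_pos"]*1000,R.from_quat(s["tool_rot"]).inv().apply(s["contact_force"]),R.from_quat(s["tool_rot"]).inv().apply(s["wrist_torque"])])
s["tcp_pos"]=np.mean(S,0)[:3]/1000
print("t",s["time"],"mean pos, tool F, tool M",np.mean(S,0).round(2),rel((.5492,-.2475,.0956),36,s),s["finger_gap"])
E
python3 st.py
```

```text
t 8.9 mean pos, tool F, tool M [ 5.5014e+02 -2.4771e+02  1.3149e+02 -3.4000e-01  1.9000e-01  2.9000e+00
 -1.0000e-02 -2.0000e-02  3.0000e-02] (array([-0.6, -0.7, 35.9]), array([-0.01,  0.  , -0.03]), 36.0) 0.01963244207008058
```

>>> {"fn": "arm_command", "kwargs": {
  "moves": [-0.6,-0.7,1,0,0,0,-0.6,-0.7,3,0,0,0,-0.6,-0.7,5,0,0,0,-0.6,-0.7,7,0,0,0,-0.6,-0.7,8,0,0,0,-0.6,-0.7,9,0,0,0,-0.6,-0.7,9,0,0,0]
}}

```text
time: 9.6
tcp_pos: [0.5493, -0.2475, 0.1225]
tool_rot: [0.951, 0.309, -0.0, -0.0]
contact_force: [-0.1, -0.7, -3.0]
finger_gap: 0.0195
grasp_force: 50.0
```

```bash
python3 st.py
```

```text
t 9.8 mean pos, tool F, tool M [ 5.4938e+02 -2.4752e+02  1.2268e+02 -2.9000e-01 -2.0000e-01  2.8800e+00
  1.0000e-02  0.0000e+00 -1.0000e-02] (array([-0.1, -0.1, 27.1]), array([ 0.  , -0.  , -0.03]), 36.0) 0.019449533763348865
```

>>> {"fn": "arm_command", "kwargs": {
  "moves": [0,0,1,0,0,0,0,0,2,0,0,0,0,0,3,0,0,0,0,0,4,0,0,0,0,0,4,0,0,0]
}}

```text
time: 10.3
tcp_pos: [0.5493, -0.2474, 0.1185]
tool_rot: [0.951, 0.309, -0.0, -0.0]
contact_force: [0.9, -0.4, -2.4]
finger_gap: 0.02
grasp_force: 50.0
```

```bash
python3 st.py
```

```text
t 10.5 mean pos, tool F, tool M [ 5.4937e+02 -2.4750e+02  1.1865e+02  1.5000e-01  2.0000e-01  2.5700e+00
 -3.0000e-02 -2.0000e-02  1.0000e-02] (array([-0.1, -0.1, 23.1]), array([ 0.  , -0.  , -0.03]), 36.0) 0.019858039396051484
```

The key is about 3 mm into the slot with no contact force. Pushing on to the plunger.

>>> {"fn": "arm_command", "kwargs": {
  "moves": [0,0,2,0,0,0,0,0,4,0,0,0,0,0,6,0,0,0,0,0,8,0,0,0,0,0,10,0,0,0,0,0,12,0,0,0,0,0,14,0,0,0,0,0,16,0,0,0,0,0,18,0,0,0,0,0,18,0,0,0]
}}

```text
time: 11.5
tcp_pos: [0.5494, -0.2475, 0.1012]
tool_rot: [0.951, 0.309, 0.0, 0.0]
contact_force: [-2.9, 1.3, 6.2]
finger_gap: 0.0194
grasp_force: 50.0
```

```bash
python3 st.py
```

```text
t 11.7 mean pos, tool F, tool M [ 5.4944e+02 -2.4752e+02  1.0130e+02 -1.1600e+00 -2.3500e+00 -6.2400e+00
  5.5000e-01 -2.9000e-01 -2.0000e-02] (array([-0.2, -0.2,  5.7]), array([ 0.01, -0.01, -0.03]), 36.0) 0.01988914759403291
```

>>> {"fn": "arm_command", "kwargs": {
  "moves": [0,0,1,0,0,0,0,0,2,0,0,0,0,0,3,0,0,0,0,0,4,0,0,0,0,0,5,0,0,0,0,0,5,0,0,0]
}}

```text
time: 12.3
tcp_pos: [0.5495, -0.2475, 0.0966]
tool_rot: [0.951, 0.309, 0.0, 0.0]
contact_force: [-3.2, 1.0, 8.6]
finger_gap: 0.0198
grasp_force: 50.0
```

```bash
python3 st.py
```

```text
t 12.5 mean pos, tool F, tool M [ 5.4944e+02 -2.4752e+02  9.6700e+01 -1.7400e+00 -3.6400e+00 -8.9400e+00
  7.6000e-01 -4.3000e-01 -1.0000e-02] (array([-0.2, -0.2,  1.1]), array([ 0.01, -0.01, -0.03]), 36.0) 0.019437375186398317
```

>>> {"fn": "arm_command", "kwargs": {
  "moves": [-0.2,-0.4,0.5,0,0,0,-0.2,-0.4,1,0,0,0,-0.2,-0.4,1.5,0,0,0,-0.2,-0.4,1.5,0,0,0],
  "force": 60
}}

```text
time: 12.9
tcp_pos: [0.5494, -0.2475, 0.0956]
tool_rot: [0.951, 0.309, 0.0, 0.0]
contact_force: [-3.3, 1.7, 12.1]
finger_gap: 0.0196
grasp_force: 60.0
```

```bash
python3 st.py
```

```text
t 13.1 mean pos, tool F, tool M [ 5.4943e+02 -2.4752e+02  9.5620e+01 -2.0700e+00 -3.5100e+00 -1.1330e+01
  7.4000e-01 -4.5000e-01  1.0000e-02] (array([-0.2, -0.1,  0. ]), array([ 0.06, -0.03, -0.03]), 36.0) 0.019573682822363152
```

>>> {"fn": "arm_command", "kwargs": {
  "moves": [0,0,0.5,0,0,0,0,0,1,0,0,0,0,0,1.5,0,0,0,0,0,1.5,0,0,0]
}}

```text
time: 13.5
tcp_pos: [0.5494, -0.2475, 0.0956]
tool_rot: [0.951, 0.309, 0.0, 0.0]
contact_force: [-7.5, 3.9, 24.6]
finger_gap: 0.0196
grasp_force: 60.0
```

```bash
python3 st.py
```

```text
t 13.7 mean pos, tool F, tool M [ 549.45 -247.5    95.58   -4.32   -7.47  -24.04    1.58   -0.87    0.  ] (array([-0.2, -0.1, -0. ]), array([ 0.06, -0.04, -0.03]), 36.0) 0.019913999961110762
```

The TCP stopped at 95.6 mm, the expected home height, while the force rose. I'll check with the camera that the flange is flat.

```bash
python3 - <<'E'
from h import *
im,d,P,T,f,c=cam("wrist"); s=ctrl.get_state()
q=P-[.5492,-.2475,0]; a=np.radians(36); x=q[...,0]*np.cos(a)+q[...,1]*np.sin(a); y=-q[...,0]*np.sin(a)+q[...,1]*np.cos(a)
for n,m in(("flange",(np.hypot(x,y)<.027)&(x>.019)),("tab",(x>.029)&(x<.036)&(abs(y)<.004)),("hub",(np.hypot(x,y)>.029)&(np.hypot(x,y)<.032)&(abs(y)>.009)&(x>0)),("tyre",(np.hypot(x,y)>.04)&(np.hypot(x,y)<.055)&(x>0))):
    p=P[...,2][m]; print(n,m.sum(),np.nanpercentile(p*1000,[10,50,90]).round(1))
m=(np.hypot(x,y)<.027)&(x>0.0)&(abs(P[...,2]-.091)<.003); A=np.c_[x[m],y[m],np.ones(m.sum())]; print(np.linalg.lstsq(A,P[...,2][m],rcond=None)[0],m.sum())
cv2.imwrite("pics/w6.png",cv2.resize(im[120:320,130:390],None,fx=3,fy=3))
E
```

```text
flange 6984 [107.3 202.5 211.7]
tab 323 [ 90.6  92.9 191.2]
hub 3867 [ 85.3 199.8 211.2]
tyre 18978 [ 82.8 193.1 210.4]
[0.00081003 0.00110073 0.09108766] 1480
```

View pics/w6.png

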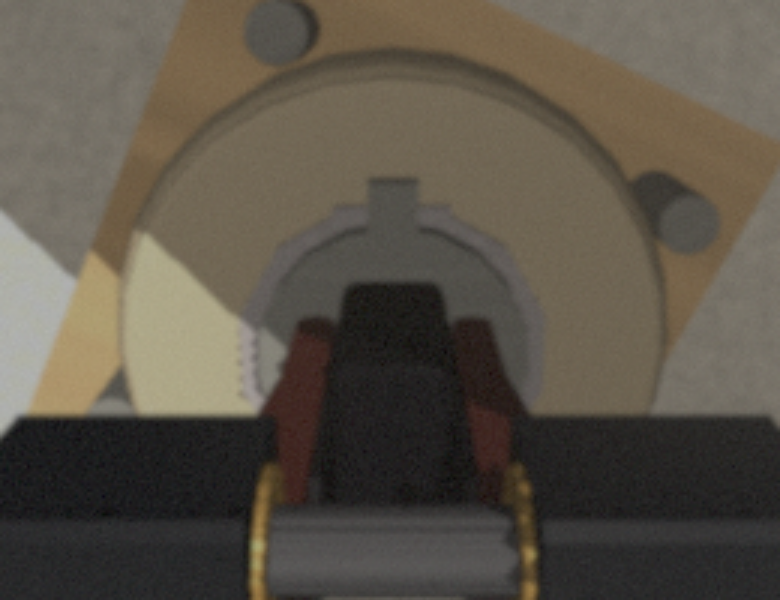

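The flange top is level at 91.1 mm (expected 91, slope about 0.001), and the flange sits flat on the hub with the tab at (393,215) lying over it. Handing in while holding.

```bash
python3 -c "
from workcell import ctrl
print(ctrl.finish_job())"
```

```text
the job is handed in; nothing more can be done
None
```

The keyed axle is fully home in the jig wheel's hub, key in the keyway and flange flat on the hub, and I handed the job in at about 14 s with the gripper still holding it down against the spring.

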